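# Clear the leak tester and hold the flask down in its sprung cradle

## Robot

A 6-joint arm with a two-finger parallel gripper is mounted at the origin on the work surface. World frame = base frame: x ahead of the robot, y to its left, z up, the work surface at z = 0. Lengths are in m, angles in degrees, forces in N, time in s.
With the tool pointing down it reaches from about 0.4 to 0.825 m from the base axis. Payload 7 kg.
Tool frame: the origin (TCP) lies at the very end of the fingers, on their centre line; the grasp point (between the pads) lies 19 mm behind it; z points along the fingers, y is the line along which they close (so a half turn about z gives the same grasp; the last joint's range is limited). The gripper opens to 88 mm and grips with 3 to 60 N. Pads are 19 mm wide; open, the fingers measure 130 mm over their backs; the gripper's body (78 mm by 193 mm) begins 47 mm behind the grasp point.
Start: joints at [-54.884, 20.546, 0.682, 0, -70.136, -16.507], TCP at [0.215, -0.64, 0.227] pointing down, gripper open.
Joint ranges: [-176.03, 176.03], [-82.01, 121.73], [-58.28, 71.71], [-173.87, 95.51], [-174.79, -0.11], [-173.66, 173.66]. Speed limits (degrees/s): [136.94, 136.94, 172.46, 180, 180, 180].

## Interface

Orientations are given as [roll, pitch, yaw] about the fixed x, y, z axes, in that order (R = Rz(yaw) Ry(pitch) Rx(roll)).
In Python, from plant import ctrl gives the robot as it stands.
- The arm moves only by the tool carry_out, never from a script. Its argument "deltas" is a list that holds one entry, the list of rows, each a list of 5 numbers: the shift along the tool's x, y, z scaled (see below), then the turn about the tool's z scaled (see below), then the opening, from -1 (shut) to 1 (fully open). A call has 1 to 5 rows; each row is the pose to reach, as a shift and turn from the pose commanded when the call began, along the tool's axes at that moment, turning the shorter way round; what a row does not reach only later rows make up. The controller multiplies each number of a shift by 20 cm and each number of a turn by 2 pi rad. A row lasts 1/10 s, in which the tool goes at most 50 mm and 8.59 degrees, less where a joint would pass 70% of its speed; a pose out of reach is approached as far as the arm can. A call with a number of a shift or a turn outside -1 to 1 is refused whole. A call with a gripper value outside its range is refused whole. The fingers move at their own pace and stop on an object; the grip force is fixed at half the most. Time passes only in rows, so rows that repeat a pose let the fingers close. It gives the time, the measured TCP pose, the force, the opening and the grip force at its end, in the units of the state.
- ctrl.get_obs(): the state, without advancing time (a new reading comes with each control period).
- ctrl.snapshot(name): name is "side" or "top" or "wrist"; returns a dict with "color" (400x640x3 uint8, red, green, blue), "camera_matrix" (3x3 intrinsics, pixels), "R" (3x3) and "t" (3): a world point X has camera coordinates R X + t. Camera axes: x right, y down, z forward; pixel columns grow to the right and rows downward; lengths in m; the calibration is good to about 2 mm. A picture is of the moment at which its call begins. There is no depth.
- ctrl.close_job(): hands the job in; it is judged then, once.
Trained networks look in a picture, given as the dict that the camera call returned (one of the last four; its "shot" number tells which), for a name from the list of things; names that differ only in an ending like _2 or _b are one class to them, and where a whole thing is asked for, a point or a joint stands for the part that bears it (a point fixed in the world has none). Each returns a list of dicts, best first, with "p" (0 to 1); they miss things now and then, are a little off and sometimes report something else, mostly with a low value. They report only what shows in the picture. A call takes as long as a camera call. They do not tell look-alikes from the thing itself.
- ctrl.search_frame(picture, name): "centre" ([column, row] in pixels, amid what is visible of it).
- ctrl.silhouettes(picture, name): "mask" (400x640 bool, what is visible of it) and "centre" ([column, row] in pixels, amid what is visible of it).
- ctrl.spot_point(picture, name): "centre" ([column, row] in pixels: a listed point, or the origin of a listed thing).
The state is a dict: "clock": time; "joint_pos": joint angles; "qvel": joint speeds; "tau": joint torques, N m; "tool_pos": TCP position; "orientation": TCP orientation; "force": force on the tool from outside, world axes, zero at the start; "moment": the same for the moment, N m; "opening": finger opening in m; "gripper_force": force on a finger pad.
Only numpy, scipy, OpenCV 4.12 (cv2) and the standard library are available. Lean on these libraries where they do the work, as an engineer would, in place of code of your own. Each camera call takes 0.05 s, during which the arm holds its last target. There are 200 camera calls.

## Task

Hang the wire parts basket, which is standing on the orange sprung ring of the leak tester's cradle, by its handle on both prongs of the twin hook and let go of it. Then put the round amber flask upright into the ring, press it all the way down against the springs and finish while still holding it pressed down, with the hand on the flask only. Leave everything else on the bench where it stands.

Things in the scene. Friction and masses are not known exactly. Their poses are not given: they have to be found in the camera images.
- basket: Steel wire parts basket, 70 mm (x) by 116 mm (y), walls 42 mm high, 0.10 to 0.21 kg. Rigid bail handle: 6 mm uprights at y = -55 and +55 mm, level 6 mm crossbar along y, its axis 110 mm above the underside. The bar's middle 50 mm wears a green sleeve 10 mm thick; the prongs go under the bare steel either side. Origin: centre of the underside, z up. It starts standing on the ring.
- basket_handle (a point): Middle of the green sleeve, on the crossbar's axis, 110 mm above the basket's origin. Axes are the basket's: the crossbar runs along y.
- stand: Fixed hook stand: grey base plate 110 x 130 x 14 mm, 14 mm thick post at its centre, 260 mm high, topped by a 10 mm crossbar along y. From it two level 6 mm prongs at y = -38 and +38 mm run 105 mm to -x (roughly to the robot), then turn up 20 mm to red ball tips (top 285 mm above the bench). Nothing stands above prongs and tips. Origin: centre of the underside, z up.
- hook_mid (a point): Midway between the two prongs, level with their upper side (263 mm above the bench), 58 mm out from the post's axis. Axes are the stand's: prongs along -x, one prong to the other along y. The bar comes in over the tips, with the basket below the prongs. Hung, its axis is 3 mm above this point, anywhere along the prongs. The fingers fit between the prongs.
- flask: Closed round amber glass flask, 0.10 to 0.19 kg: ball 64 mm in diameter with a flat foot 34 mm wide, neck 24 mm in diameter from 60 to 111 mm above the foot, blue stopper 28 mm in diameter and 14 mm high fixed on top (125 mm in all). Origin: centre of the foot's underside, z up along the neck. It starts standing on the bench.
- flask_bulb (a point): Centre of the flask's ball, 32 mm above the flask's origin.
- cradle: Fixed cradle of the leak tester: blue base plate 120 x 120 x 16 mm with four springs carrying the orange ring. Origin: centre of the underside.
- ring_top (a point): Centre of the orange ring's upper edge. The ring is 90 mm in outer and 52 mm in inner diameter and 24 mm high; its upper edge is 70 mm above the bench when up and moves down with the ring. A flask seated in it has its ball's centre 18 to 19 mm above this point (its foot 13 mm below it).
- ring (a joint): How far the ring is pressed down, m: 0 up, 0.020 at its lower stop. It moves straight down and springs back. It takes about 4 N before it starts to move and about 11 N (4 N + 350 N/m) at the stop, so neither the basket nor the flask presses it down by its weight. Fully down means within 4 mm of the stop.
- jar: Bystander: closed white jar, 48 mm diameter, 70 mm high; origin at the centre of its underside.
- reel: Bystander: solder reel standing on its flange, 60 mm diameter, 48 mm high, red flanges; origin at the centre of its underside.
- dish: Bystander: shallow steel parts dish, 84 mm diameter, 22 mm high; origin at the centre of its underside.
- drivers: Bystander: blue carousel of small screwdrivers, 72 mm diameter, 102 mm high; origin at the centre of its underside.
Things that resemble listed ones, but are neither listed nor needed, are in the scene too. Several things have the shape of the flask; the one meant has the colours described above.

How it is judged (in metres and radians):
On the way:
1. the basket hangs by its handle on both prongs of the hook, let go (x of basket_handle in the frame of hook_mid between -0.042 and 0.046 m and y of basket_handle in the frame of hook_mid between -0.015 and 0.015 m and z of basket_handle in the frame of hook_mid between -0.003 and 0.01 m and angle between basket's own z axis and vertical below 0.25 rad and contact force between basket and stand above 0.5 N and contact force between basket and the arm below 0.1 N and contact force between basket and the fingers below 0.1 N and contact force between basket and flask below 0.1 N), for 0.4 s.
At the end, for the whole second after the job is handed in: Basket hanging still on both prongs (15 mm sideways, tilt < 0.25 rad), untouched. Flask ball seated (6 mm off axis, centre 12-24 mm above ring edge), within 0.2 rad of upright, still; ring over 15.5 of 20 mm down, flask on it with > 6 N, hand on the flask (> 3 N), not on the cradle (all of step 1 and linear speed of basket below 0.05 m/s and horizontal distance between flask_bulb and ring_top below 0.006 m and z of flask_bulb in the frame of ring_top between 0.012 and 0.024 m and angle between flask's own z axis and vertical below 0.2 rad and value of joint ring above 0.0155 m and contact force between flask and cradle above 6 N and contact force between any of the fingers, the arm and flask above 3 N and contact force between each of the arm, the fingers and cradle below 0.3 N and linear speed of flask below 0.02 m/s); the arm keeps its last pose, push and grip.
It fails at once if a bystander (jar) is moved by more than 30 mm (distance of jar from where it was at the start of the episode above 0.03 m).
It fails at once if a bystander (reel) is moved by more than 30 mm (distance of reel from where it was at the start of the episode above 0.03 m).
It fails at once if a bystander (dish) is moved by more than 30 mm (distance of dish from where it was at the start of the episode above 0.03 m).
It fails at once if a bystander (drivers) is moved by more than 30 mm (distance of drivers from where it was at the start of the episode above 0.03 m).
It also fails if it takes over 61 s, if anything falls off the work surface, if the arm or the gripper's body presses on something with over 40 N, if the wrist force passes 120 N, or if a joint passes its speed limit or range.

## Working session

There is one attempt and no reset: what is moved stays moved. The work goes in short steps, Python scripts to look and compute and a tool call to move; the robot and the scene stay as the last step left them, time stands still between calls to the robot, and variables do not carry over. Pictures are saved under pics/ and viewed, at most 10 in all, crops included, and the job is handed in when it is done.

Besides the shell and the picture viewer there is one more tool, called after "Emit:" by a JSON object that holds its "api" and its "payload". carry_out: Moves the arm, as the interface text tells. Its arguments: {"type":"object","properties":{"deltas":{"type":"array"}},"required":["deltas"]}

```bash
mkdir -p pics
cat > h.py <<'E'
import numpy as np, cv2
from plant import ctrl
from scipy.optimize import least_squares
def shots(): return {n:ctrl.snapshot(n) for n in ("side","top")}
def save(p,name,box=None,k=1):
    im=cv2.cvtColor(p["color"],cv2.COLOR_RGB2BGR)
    if box: im=im[box[1]:box[3],box[0]:box[2]]
    cv2.imwrite("pics/"+name,cv2.resize(im,None,fx=k,fy=k,interpolation=cv2.INTER_CUBIC))
def proj(p,X):
    c=p["camera_matrix"]@(p["R"]@np.asarray(X,float)+p["t"]); return c[:2]/c[2]
def ray(p,uv):
    d=p["R"].T@np.linalg.inv(p["camera_matrix"])@np.array([*uv,1.]); return -p["R"].T@p["t"],d/np.linalg.norm(d)
def atz(p,uv,z):
    o,d=ray(p,uv); return o+d*(z-o[2])/d[2]
def tri(ps,uvs):
    A=np.zeros((3,3));b=np.zeros(3)
    for p,uv in zip(ps,uvs):
        o,d=ray(p,uv);M=np.eye(3)-np.outer(d,d);A+=M;b+=M@o
    return np.linalg.solve(A,b)
E
cat > a.py <<'E'
from h import *
S=shots()
save(S["side"],"side0.png");save(S["top"],"top0.png")
for n,p in S.items():
    print(n,np.round(-p["R"].T@p["t"],3))
    for o in ["basket","basket_handle","stand","hook_mid","flask","flask_bulb","cradle","ring_top","jar","reel","dish","drivers"]:
        print(o,[(np.round(d["centre"],1).tolist(),round(d["p"],2)) for d in ctrl.spot_point(p,o)][:5])
print(ctrl.get_obs())
E
python3 a.py
```

```text
side [0.374 0.908 0.707]
basket [([333.8, 236.3], 0.65)]
basket_handle [([334.7, 205.2], 0.72)]
stand [([198.2, 330.5], 0.74)]
hook_mid [([213.7, 231.3], 0.83)]
flask [([343.4, 343.2], 0.92), ([318.6, 382.8], 0.89), ([387.8, 352.2], 0.72)]
flask_bulb [([314.3, 372.1], 0.88), ([342.1, 331.6], 0.79), ([395.2, 340.5], 0.74)]
cradle [([330.2, 262.1], 0.77)]
ring_top []
jar [([346.6, 215.2], 0.76)]
reel [([301.9, 224.6], 0.91), ([318.5, 184.1], 0.18)]
dish [([246.0, 253.3], 0.74)]
drivers [([322.4, 180.4], 0.59), ([339.3, 328.8], 0.22)]
top [ 0.326 -0.028  1.321]
basket [([323.5, 213.0], 0.62), ([322.1, 219.4], 0.52)]
basket_handle [([323.5, 209.7], 0.65)]
stand [([238.5, 151.0], 0.79)]
hook_mid [([216.4, 140.2], 0.67)]
flask [([241.8, 237.0], 0.8), ([210.2, 227.4], 0.76), ([239.3, 270.3], 0.59)]
flask_bulb [([205.1, 222.7], 0.83), ([232.2, 269.4], 0.68), ([239.3, 235.2], 0.61)]
cradle [([322.5, 216.9], 0.63)]
ring_top [([319.1, 214.0], 0.41)]
jar [([396.9, 222.0], 0.59), ([450.0, 182.1], 0.52)]
reel [([381.5, 184.5], 0.77)]
dish [([321.1, 157.5], 0.66)]
drivers [([451.5, 182.1], 0.93)]
{'clock': 1.3, 'joint_pos': array([-5.48824599e+01,  2.05458972e+01,  6.81720571e-01, -1.54951351e-03,
       -7.01357764e+01, -1.65059652e+01]), 'qvel': array([-0.03421353,  0.0442384 , -0.00567813,  0.03596075, -0.07755016,
        0.01649016]), 'tau': array([ 4.65740177e-04, -5.82396698e+01,  2.93307245e+01,  7.00238273e+00,
        1.27193748e-02, -2.08498852e-05]), 'tool_pos': array([ 0.21539769, -0.6396808 ,  0.22655978]), 'orientation': array([ 1.79999631e+02,  1.41060908e-03, -1.61388952e+02]), 'force': array([-0.30738585,  0.97109045, -0.50200926]), 'moment': array([-0.01927354, -0.00202338, -0.01575905]), 'gripper_force': 0.0, 'opening': 0.08758059971247908}
```

View pics/side0.png

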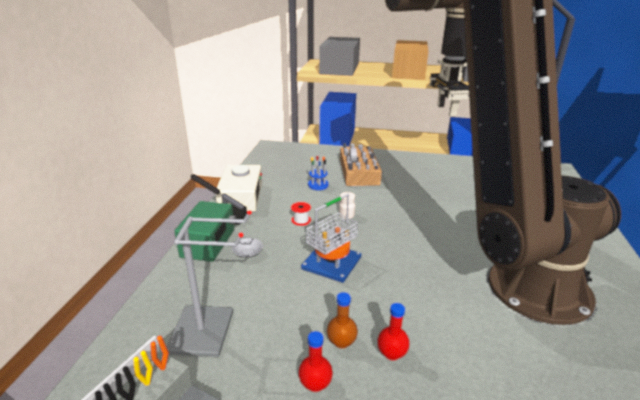

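View pics/top0.png

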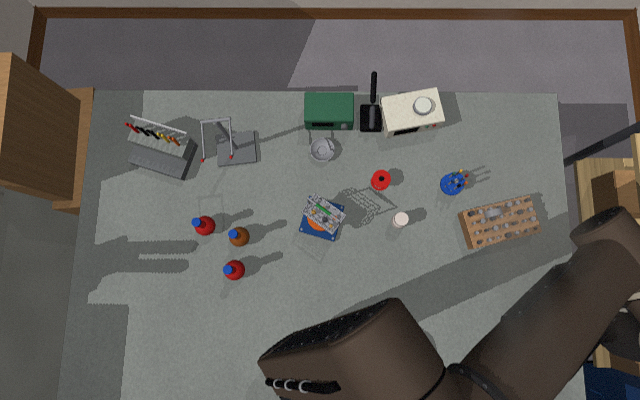

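```bash
cat > b.py <<'E'
from h import *
S=shots(); T=S["top"];D=S["side"]
save(T,"top1.png",(185,105,350,285),3.3);save(D,"side1.png",(170,170,390,390),2.7)
P=[D,T]
for n,a,b in [("handle",(334.7,205.2),(323.5,209.7)),("hook",(213.7,231.3),(216.4,140.2)),("flask",(343.4,343.2),(241.8,237)),("bulb",(342.1,331.6),(239.3,235.2)),("stand",(198.2,330.5),(238.5,151)),("cradle",(330.2,262.1),(322.5,216.9)),
 ("redA",(314.3,372.1),(205.1,222.7)),("redB",(395.2,340.5),(232.2,269.4)),("jar",(346.6,215.2),(396.9,222)),("reel",(301.9,224.6),(381.5,184.5)),("dish",(246,253.3),(321.1,157.5)),("drv",(322.4,180.4),(451.5,182.1))]:
    X=tri(P,[a,b]); print(n,np.round(X,4),[np.round(proj(p,X)-u,1).tolist() for p,u in zip(P,(a,b))])
E
python3 b.py
```

```text
handle [ 0.5091 -0.0099  0.1695] [[-1.4, -0.3], [0.0, 1.2]]
hook [0.6865 0.2827 0.2593] [[-0.1, -0.0], [0.0, 0.0]]
flask [ 0.4443  0.2572 -0.0048] [[-1.8, -0.4], [-0.0, 1.2]]
bulb [0.4474 0.2582 0.029 ] [[-1.6, -0.3], [-0.0, 1.0]]
stand [ 0.7456  0.2845 -0.0053] [[3.0, 0.7], [-0.4, -1.9]]
cradle [ 0.5143 -0.0042 -0.0008] [[-0.7, -0.2], [0.0, 0.6]]
redA [0.4847 0.3688 0.0309] [[-2.4, -0.6], [0.0, 1.4]]
redB [0.3402 0.2725 0.0412] [[-1.7, -0.3], [-0.1, 1.1]]
jar [ 5.018e-01 -2.456e-01 -5.000e-04] [[-0.1, -0.0], [0.0, 0.0]]
reel [ 0.6322 -0.2004 -0.0234] [[0.3, 0.1], [-0.0, -0.3]]
dish [ 0.7288  0.0051 -0.001 ] [[4.1, 1.0], [-0.5, -3.4]]
drv [ 0.6202 -0.4207  0.0234] [[-2.9, -0.7], [0.2, 3.2]]
```

View pics/top1.png

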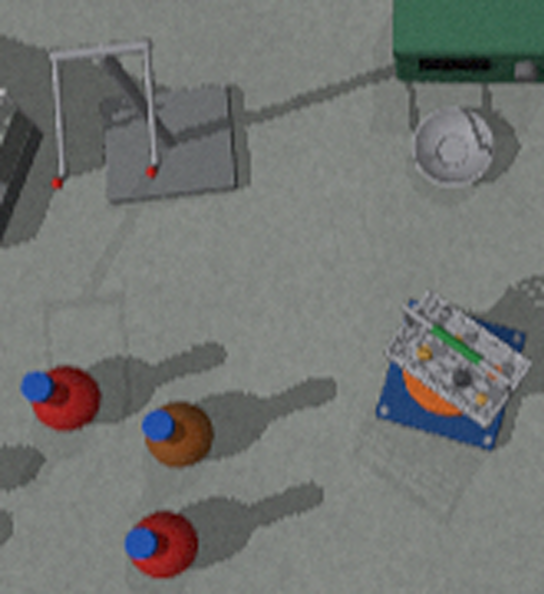

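View pics/side1.png

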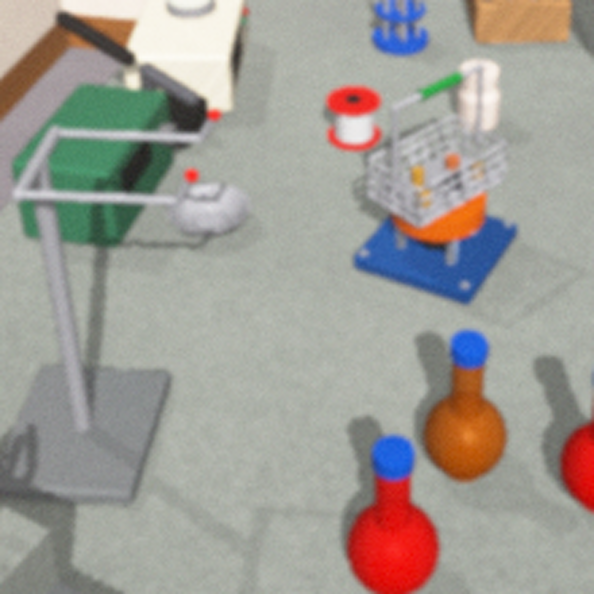

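Three flask shapes in the top picture: (204,225) red, (234,270) red and (239,237) amber glass with a blue stopper. The third fits the description, and the crops confirm it (side view 343,330). The basket's green sleeve is at top (323,209). The red prong tips are at top (202,161) and (231,157), with the prongs running towards the robot.

```bash
cat >> h.py <<'E'
def blobs(p,kind,box,amin=3):
    h=cv2.cvtColor(p["color"],cv2.COLOR_RGB2HSV).astype(int);H,S_,V=h[...,0],h[...,1],h[...,2]
    m={"green":(abs(H-60)<18)&(S_>120)&(V>50),"red":((H<6)|(H>174))&(S_>140)&(V>90),"blue":(abs(H-112)<12)&(S_>150)&(V>90)}[kind]
    w=np.zeros_like(m);w[box[1]:box[3],box[0]:box[2]]=1
    n,l,st,c=cv2.connectedComponentsWithStats((m&w).astype(np.uint8),connectivity=8)
    return [(c[i],st[i,4],np.argwhere(l==i)[:,::-1]) for i in range(1,n) if st[i,4]>=amin]
def delta(goal,yaw=None):
    "shift and turn numbers for carry_out from the measured pose to TCP goal, yaw (tool down)"
    o=ctrl.get_obs();y0=np.radians(o["orientation"][2]);d=np.asarray(goal)-o["tool_pos"]
    x=[d[0]*np.cos(y0)+d[1]*np.sin(y0),d[0]*np.sin(y0)-d[1]*np.cos(y0),-d[2]]
    t=0 if yaw is None else -((yaw-o["orientation"][2]+180)%360-180)/360
    print("delta",np.round(np.array(x)/0.2,3),"turn",round(t,4),"clock",round(o["clock"],2),"f",np.round(o["force"],1),"open",round(o["opening"],4),"gf",round(o["gripper_force"],1),"tcp",np.round(o["tool_pos"],4),np.round(o["orientation"],1))
E
cat > c.py <<'E'
from h import *
S=shots(); T=S["top"];D=S["side"]
g=[max(blobs(p,"green",b),key=lambda q:q[1]) for p,b in ((D,(310,185,350,225)),(T,(305,195,345,225)))]
print([ (x[0],x[1]) for x in g]); X=tri([D,T],[x[0] for x in g]);print("sleeve",np.round(X,4),proj(T,X),proj(D,X))
print("top at .18",atz(T,g[1][0],.18),"side",atz(D,g[0][0],.18))
for p,x in ((D,g[0]),(T,g[1])):
    W=np.array([atz(p,u,.18)[:2] for u in x[2].astype(float)]);u,s,v=np.linalg.svd(W-W.mean(0));print("bar dir",v[0],np.degrees(np.arctan2(v[0][1],v[0][0])),"len",s)
r=[blobs(p,"red",b,2) for p,b in ((D,(170,200,260,260)),(T,(190,145,245,170)))]
for q in r: print([(np.round(x[0],1),x[1]) for x in q])
if len(r[0])==2 and len(r[1])==2:
    a=sorted(r[0],key=lambda q:-q[0][1]);b=sorted(r[1],key=lambda q:q[0][0])
    t=[tri([D,T],[i[0],j[0]]) for i,j in zip(a,b)];print("tips",np.round(t,4),np.linalg.norm(t[0]-t[1]))
    tz=[atz(T,j[0],.279) for j in b];print("top at .279",np.round(tz,4))
    ts=[atz(D,j[0],.279) for j in a];print("side at .279",np.round(ts,4))
delta((.511,-.009,.33),-127)
E
python3 c.py
```

```text
[(array([333.13888889, 201.13888889]), np.int32(36)), (array([322.8       , 208.88888889]), np.int32(45))]
sleeve [ 0.5112 -0.008   0.1813] [322.82600047 209.49072058] [332.45333193 200.98970021]
top at .18 [ 0.51311186 -0.00787238  0.18      ] side [ 0.50977172 -0.00986609  0.18      ]
bar dir [0.55102229 0.83449053] 56.56282567487104 len [0.07361887 0.01676346]
bar dir [-0.57640721 -0.81716261] -125.19823991541095 len [0.0930664  0.01450586]
[(array([248.3, 212. ]), np.int32(13)), (array([240.6, 234.4]), np.int32(15))]
[(array([230.3, 157. ]), np.int32(7)), (array([201.9, 160.1]), np.int32(8))]
tips [[0.6233 0.3117 0.2803]
 [0.6336 0.2371 0.28  ]] 0.07529742837783449
top at .279 [[0.6245 0.3123 0.279 ]
 [0.6337 0.2373 0.279 ]]
side at .279 [[0.6231 0.3101 0.279 ]
 [0.6344 0.2354 0.279 ]]
delta [-2.407  2.517 -0.517] turn -0.0955 clock 1.5 f [0.1 0.8 1.6] open 0.0878 gf 0.0 tcp [ 0.2154 -0.6397  0.2266] [ 180.    -0.  -161.4]
```

Emit:
{"api": "carry_out", "payload": {"deltas": [[[-0.1,0.1,-0.1,0,1],[-0.27,0.28,-0.22,0,1],[-0.44,0.46,-0.34,0,1],[-0.61,0.64,-0.44,0,1],[-0.78,0.82,-0.5,0,1]]]}}

```text
clock: 2.0
tool_pos: [0.3057, -0.4458, 0.3243]
orientation: [-179.9, 0.0, -161.4]
force: [2.2, -1.5, 0.5]
opening: 0.0878
gripper_force: 0.0
```

Emit:
{"api": "carry_out", "payload": {"deltas": [[[-0.17,0.18,0,-0.015,1],[-0.34,0.36,0,-0.03,1],[-0.51,0.54,0,-0.05,1],[-0.68,0.72,0,-0.07,1],[-0.85,0.9,0,-0.09,1]]]}}

```text
clock: 2.5
tool_pos: [0.4091, -0.2203, 0.3233]
orientation: [-179.9, 0.0, -128.7]
force: [2.1, -0.5, -1.0]
opening: 0.0873
gripper_force: 0.0
```

```bash
python3 -c "
from h import *
delta((.5115,-.009,.30),-125.5)"
```

```text
delta [-1.144  0.261  0.116] turn -0.0089 clock 2.5 f [ 2.1 -0.5 -1. ] open 0.0873 gf 0.0 tcp [ 0.4091 -0.2203  0.3233] [-179.9    0.  -128.7]
```

Emit:
{"api": "carry_out", "payload": {"deltas": [[[-0.23,0.05,0,0,1],[-0.46,0.1,0,0,1],[-0.69,0.15,0,0,1],[-0.9,0.2,0,0,1],[-0.95,0.21,0,0,1]]]}}

```text
clock: 3.0
tool_pos: [0.497, -0.0448, 0.3225]
orientation: [180.0, 0.0, -128.8]
force: [0.3, 0.4, -0.6]
opening: 0.0876
gripper_force: 0.0
```

Emit:
{"api": "carry_out", "payload": {"deltas": [[[0,0,0,0,1],[0,0,0,0,1]]]}}

```text
clock: 3.2
tool_pos: [0.4954, -0.0483, 0.3227]
orientation: [180.0, -0.0, -129.0]
force: [-0.2, -0.1, 0.3]
opening: 0.0875
gripper_force: 0.0
```

```bash
cat > d.py <<'E'
from h import *
delta((.5115,-.009,.25),-125.5)
w=ctrl.snapshot("wrist");save(w,"w0.png")
g=max(blobs(w,"green",(0,0,640,400)),key=lambda q:q[1]);print(g[0],g[1],atz(w,g[0],.18))
W=np.array([atz(w,u,.18)[:2] for u in g[2].astype(float)]);u,s,v=np.linalg.svd(W-W.mean(0),full_matrices=False);q=(W-W.mean(0))@v.T
print("dir",np.degrees(np.arctan2(v[0][1],v[0][0])),"extent",np.ptp(q,axis=0),"mid",W.mean(0)+(q.max(0)+q.min(0))/2@v)
E
python3 d.py
```

```text
delta [-0.203  0.061  0.364] turn -0.0096 clock 3.2 f [-0.2 -0.1  0.3] open 0.0875 gf 0.0 tcp [ 0.4954 -0.0483  0.3227] [ 180.   -0. -129.]
[336.70604396 230.24725275] 364 [ 0.51007688 -0.00802786  0.18      ]
dir 54.84131980414663 extent [0.05157794 0.00915098] mid [ 0.51040549 -0.00740285]
```

View pics/w0.png

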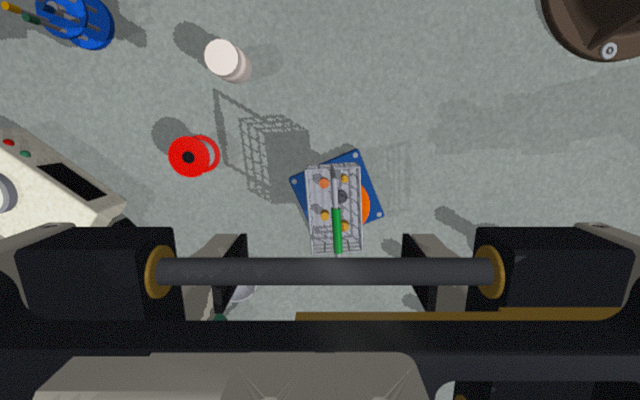

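The wrist view shows the basket on the cradle, with the sleeve centred at (337,230) and nothing in the fingers' way.

```bash
python3 -c "
from h import *
delta((.5105,-.0077,.161),-125.2)"
```

```text
delta [-0.207  0.07   0.809] turn -0.0106 clock 3.25 f [-0.8 -0.5 -0.7] open 0.0873 gf 0.0 tcp [ 0.4953 -0.0487  0.3228] [-180.   -0. -129.]
```

Emit:
{"api": "carry_out", "payload": {"deltas": [[[-0.1,0.035,0.1,-0.005,1],[-0.2,0.07,0.3,-0.0106,1],[-0.207,0.07,0.5,-0.0106,1],[-0.207,0.07,0.68,-0.0106,1],[-0.207,0.07,0.78,-0.0106,1]]]}}

```text
clock: 3.75
tool_pos: [0.509, -0.0086, 0.1641]
orientation: [179.9, -0.1, -125.3]
force: [0.2, -0.1, 1.2]
opening: 0.0875
gripper_force: 0.0
```

Emit:
{"api": "carry_out", "payload": {"deltas": [[[0,0,0.015,0,1],[0,0,0.029,0,1],[0,0,0.029,0,1]]]}}

```text
clock: 4.05
tool_pos: [0.5116, -0.0074, 0.1621]
orientation: [-179.9, 0.1, -125.2]
force: [-0.2, 0.6, 0.1]
opening: 0.0874
gripper_force: 0.0
```

```bash
python3 -c "
from h import *
delta((.5105,-.0077,.161),-125.2)"
```

```text
delta [0.004 0.004 0.006] turn -0.0 clock 4.05 f [-0.2  0.6  0.1] open 0.0874 gf 0.0 tcp [ 0.5116 -0.0074  0.1621] [-1.799e+02  1.000e-01 -1.252e+02]
```

Emit:
{"api": "carry_out", "payload": {"deltas": [[[0,0,0.006,0,-1],[0,0,0.006,0,-1],[0,0,0.006,0,-1],[0,0,0.006,0,-1],[0,0,0.006,0,-1]]]}}

```text
clock: 4.55
tool_pos: [0.5109, -0.007, 0.1599]
orientation: [-180.0, 0.0, -125.2]
force: [0.4, 1.3, -0.7]
opening: 0.0535
gripper_force: 0.0
```

Emit:
{"api": "carry_out", "payload": {"deltas": [[[0,0,0,0,-1],[0,0,0,0,-1],[0,0,0,0,-1]]]}}

```text
clock: 4.85
tool_pos: [0.5109, -0.007, 0.1597]
orientation: [180.0, -0.0, -125.2]
force: [-0.8, 0.5, -0.0]
opening: 0.029
gripper_force: 0.0
```

Emit:
{"api": "carry_out", "payload": {"deltas": [[[0,0,0,0,-1],[0,0,0,0,-1],[0,0,0,0,-1],[0,0,0,0,-1],[0,0,0,0,-1]]]}}

```text
clock: 5.35
tool_pos: [0.5109, -0.0071, 0.1598]
orientation: [-180.0, 0.0, -125.2]
force: [0.2, -0.5, 0.5]
opening: 0.0089
gripper_force: 30.0
```

Emit:
{"api": "carry_out", "payload": {"deltas": [[[0,0,-0.05,0,-1],[0,0,-0.15,0,-1],[0,0,-0.3,0,-1],[0,0,-0.45,0,-1],[0,0,-0.6,0,-1]]]}}

```text
clock: 5.85
tool_pos: [0.5104, -0.0071, 0.2814]
orientation: [180.0, -0.0, -125.2]
force: [0.5, 0.5, -1.6]
opening: 0.009
gripper_force: 30.0
```

Emit:
{"api": "carry_out", "payload": {"deltas": [[[0,0,-0.08,0,-1],[0,0,-0.12,0,-1],[0,0,-0.12,0,-1]]]}}

```text
clock: 6.15
tool_pos: [0.511, -0.0069, 0.3047]
orientation: [-180.0, 0.1, -125.2]
force: [0.5, 0.8, -2.0]
opening: 0.0087
gripper_force: 30.0
```

```bash
cat > e.py <<'E'
from h import *
delta((.677-.115*.99,.2813-.115*.137,.303-.019),-82.1)
S=shots(); T=S["top"];D=S["side"];P=[D,T]
save(T,"top2.png",(240,130,400,260),5);
for o in ("basket_handle",): print([[(np.round(d["centre"],1).tolist(),round(d["p"],2)) for d in ctrl.spot_point(p,o)] for p in P])
for o in ("ring_top","cradle"):
    q=[ctrl.spot_point(p,o) for p in P];print(o,[[(np.round(d["centre"],1).tolist(),round(d["p"],2)) for d in x] for x in q])
    if all(q): print(tri(P,[x[0]["centre"] for x in q]))
E
python3 e.py
```

```text
delta [-1.264  0.572  0.104] turn -0.1197 clock 6.15 f [ 0.5  0.8 -2. ] open 0.0087 gf 30.0 tcp [ 0.511  -0.0069  0.3047] [-1.800e+02  1.000e-01 -1.252e+02]
[[([333.9, 147.7], 0.96), ([327.4, 260.5], 0.54)], [([320.8, 202.6], 0.83)]]
ring_top [[([330.4, 242.3], 0.71), ([203.7, 329.9], 0.23)], [([319.8, 209.6], 0.46)]]
[0.5204703  0.0029808  0.06818487]
cradle [[([329.8, 259.1], 0.88)], [([321.9, 219.2], 0.62)]]
[ 0.51028268 -0.00229458  0.00970678]
```

Emit:
{"api": "carry_out", "payload": {"deltas": [[[-0.08,0.035,0,-0.01,-1],[-0.24,0.11,0,-0.03,-1],[-0.45,0.2,0.03,-0.053,-1],[-0.66,0.3,0.06,-0.076,-1],[-0.86,0.39,0.1,-0.098,-1]]]}}

```text
clock: 7.05
tool_pos: [0.5464, 0.1804, 0.2837]
orientation: [-180.0, 0.0, -89.6]
force: [0.2, -0.9, -1.1]
opening: 0.0086
gripper_force: 30.0
```

Emit:
{"api": "carry_out", "payload": {"deltas": [[[0,0,0,-0.018,-1],[0,0,0,-0.0217,-1],[0,0,0,-0.0217,-1]]]}}

```text
clock: 7.35
tool_pos: [0.5461, 0.1782, 0.2836]
orientation: [180.0, -0.0, -82.2]
force: [-0.8, -0.3, -0.8]
opening: 0.0089
gripper_force: 30.0
```

```bash
python3 -c "
from h import *
delta((.677-.115*.99,.2813-.115*.137,.283),-82.1)"
```

```text
delta [-0.421 -0.144  0.003] turn -0.0003 clock 7.35 f [-0.8 -0.3 -0.8] open 0.0089 gf 30.0 tcp [0.5461 0.1782 0.2836] [180.   -0.  -82.2]
```

Emit:
{"api": "carry_out", "payload": {"deltas": [[[-0.08,-0.03,0,0,-1],[-0.2,-0.07,0,0,-1],[-0.33,-0.11,0,0,-1],[-0.42,-0.144,0,0,-1],[-0.42,-0.144,0,0,-1]]]}}

```text
clock: 7.85
tool_pos: [0.5637, 0.2685, 0.283]
orientation: [180.0, -0.0, -82.0]
force: [-0.1, -0.5, -1.8]
opening: 0.0093
gripper_force: 30.0
```

Emit:
{"api": "carry_out", "payload": {"deltas": [[[0,0,0,0,-1],[0,0,0,0,-1]]]}}

```text
clock: 8.05
tool_pos: [0.5631, 0.2656, 0.2837]
orientation: [180.0, -0.0, -82.1]
force: [-0.6, -0.6, -1.6]
opening: 0.009
gripper_force: 30.0
```

```bash
cat > f.py <<'E'
from h import *
delta((.677,.2813,.283),-82.1)
S=shots(); T=S["top"];D=S["side"];P=[D,T]
save(T,"top3.png",(180,100,340,220),5);save(D,"side3.png",(160,90,380,250),3.5)
g=[[(np.round(x[0],1),x[1]) for x in blobs(p,"green",b)] for p,b in ((D,(200,90,300,300)),(T,(180,120,300,200)))];print(g)
r=[[(np.round(x[0],1),x[1]) for x in blobs(p,"red",b,2)] for p,b in ((D,(170,200,260,260)),(T,(190,145,245,170)))];print(r)
E
python3 f.py
```

```text
delta [ 0.    -0.575  0.003] turn -0.0 clock 8.05 f [-0.6 -0.6 -1.6] open 0.009 gf 30.0 tcp [0.5631 0.2656 0.2837] [180.   -0.  -82.1]
[[(array([206.5, 210.3]), np.int32(35)), (array([214.5, 205. ]), np.int32(4)), (array([220.7, 210.4]), np.int32(45)), (array([279.6, 213.1]), np.int32(49)), (array([214.1, 213.3]), np.int32(16)), (array([210.6, 214.2]), np.int32(5)), (array([205.9, 229.1]), np.int32(154)), (array([201., 249.]), np.int32(11)), (array([209.8, 249. ]), np.int32(9)), (array([200.6, 254.8]), np.int32(8)), (array([211.6, 254.8]), np.int32(10))], []]
[[(array([248.5, 212. ]), np.int32(14)), (array([240.6, 234.2]), np.int32(16))], [(array([230.3, 157. ]), np.int32(7))]]
```

View pics/side3.png

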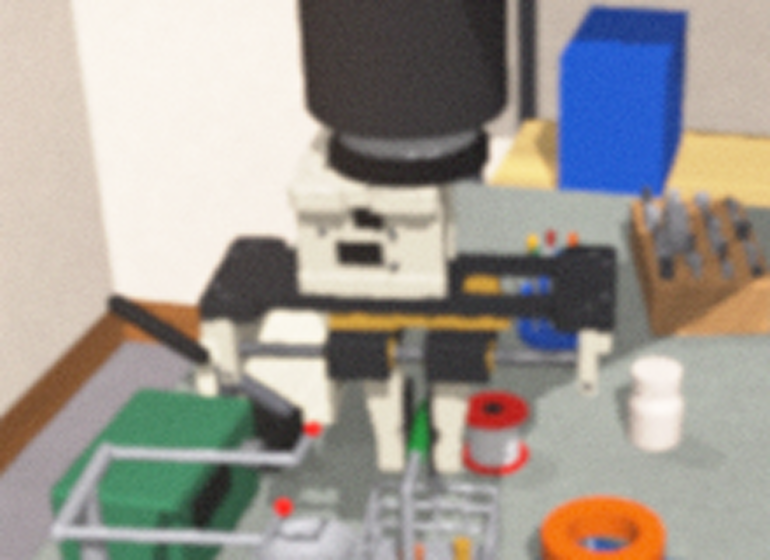

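Emit:
{"api": "carry_out", "payload": {"deltas": [[[0,-0.05,0,0,-1],[0,-0.15,0,0,-1],[0,-0.28,0,0,-1],[0,-0.41,0,0,-1],[0,-0.51,0,0,-1]]]}}

```text
clock: 8.65
tool_pos: [0.6662, 0.2793, 0.2835]
orientation: [-180.0, -0.0, -82.1]
force: [1.0, 0.7, -1.8]
opening: 0.0091
gripper_force: 30.0
```

Emit:
{"api": "carry_out", "payload": {"deltas": [[[0,-0.045,0,0,-1],[0,-0.055,0,0,-1],[0,-0.055,0,0,-1]]]}}

```text
clock: 8.95
tool_pos: [0.675, 0.2809, 0.2835]
orientation: [180.0, -0.0, -82.1]
force: [-0.8, 0.9, -0.9]
opening: 0.009
gripper_force: 30.0
```

```bash
cat > g.py <<'E'
from h import *
delta((.675,.281,.247),-82.1)
S=shots(); T=S["top"];D=S["side"];P=[D,T]
save(D,"side4.png",(150,130,310,300),3.5)
c,s=.99,.137
for d in (-.055,0,.055): print(proj(D,(.675-s*d,.281+c*d,.304)))
E
python3 g.py
```

```text
delta [-0.     0.     0.182] turn -0.0 clock 8.95 f [-0.8  0.9 -0.9] open 0.009 gf 30.0 tcp [0.675  0.2809 0.2835] [180.   -0.  -82.1]
[224.6036857  195.70222319]
[217.30206979 210.57047999]
[209.05639996 227.36111073]
```

View pics/side4.png

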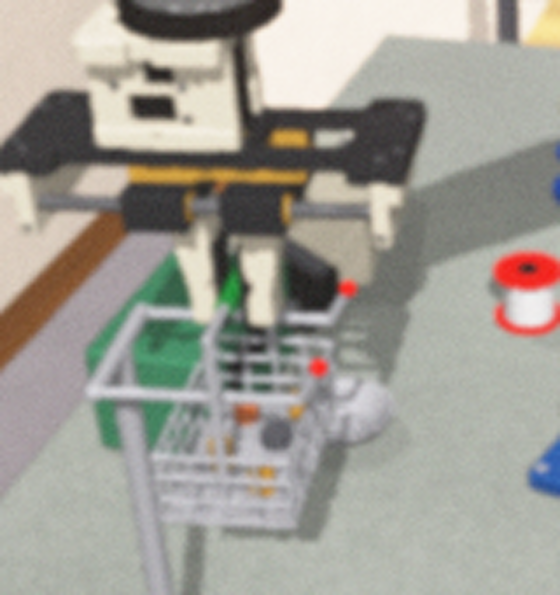

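The side view shows the bar above both prongs, with the uprights outside them and the basket hanging below. Next is lowering.

Emit:
{"api": "carry_out", "payload": {"deltas": [[[0,0,0.03,0,-1],[0,0,0.08,0,-1],[0,0,0.12,0,-1],[0,0,0.155,0,-1],[0,0,0.175,0,-1]]]}}

```text
clock: 9.55
tool_pos: [0.6746, 0.2811, 0.2474]
orientation: [179.9, -0.0, -82.1]
force: [-0.2, 0.4, -2.3]
opening: 0.0091
gripper_force: 30.0
```

Emit:
{"api": "carry_out", "payload": {"deltas": [[[0,0,0.007,0,-1],[0,0,0.015,0,-1],[0,0,0.015,0,-1]]]}}

```text
clock: 9.85
tool_pos: [0.6752, 0.2812, 0.246]
orientation: [-180.0, 0.0, -82.1]
force: [-0.2, -1.1, -1.8]
opening: 0.0089
gripper_force: 30.0
```

Emit:
{"api": "carry_out", "payload": {"deltas": [[[0,0,0.005,0,-1],[0,0,0.01,0,-1],[0,0,0.01,0,-1],[0,0,0.01,0,-1]]]}}

```text
clock: 10.25
tool_pos: [0.6754, 0.2813, 0.2451]
orientation: [-179.9, 0.0, -82.1]
force: [-3.4, -0.5, 5.1]
opening: 0.0092
gripper_force: 30.0
```

Emit:
{"api": "carry_out", "payload": {"deltas": [[[0,0,-0.003,0,-0.8],[0,0,-0.003,0,-0.5],[0,0,-0.003,0,-0.3],[0,0,-0.003,0,-0.3],[0,0,-0.003,0,-0.3]]]}}

```text
clock: 10.75
tool_pos: [0.675, 0.2812, 0.2439]
orientation: [180.0, -0.0, -82.1]
force: [-0.2, 0.1, -0.2]
opening: 0.0296
gripper_force: 0.0
```

Emit:
{"api": "carry_out", "payload": {"deltas": [[[0,0,-0.03,0,-0.3],[0,0,-0.1,0,-0.3],[0,0,-0.25,0,-0.3],[0,0,-0.4,0,-0.3],[0,0,-0.5,0,-0.3]]]}}

```text
clock: 11.25
tool_pos: [0.6757, 0.2812, 0.3487]
orientation: [-179.8, 0.1, -82.1]
force: [0.1, 0.0, 0.1]
opening: 0.0308
gripper_force: 0.0
```

```bash
cat > i.py <<'E'
from h import *
S=shots(); T=S["top"];D=S["side"];P=[D,T]
save(D,"side5.png",(150,130,370,350),2.7)
for o in ("ring_top","flask","flask_bulb"):
    print(o,[[(np.round(d["centre"],1).tolist(),round(d["p"],2)) for d in ctrl.spot_point(p,o)] for p in P])
# orange ring mask
for n,p in (("side",D),("top",T)):
    h=cv2.cvtColor(p["color"],cv2.COLOR_RGB2HSV).astype(int);m=(abs(h[...,0]-9)<6)&(h[...,1]>180)&(h[...,2]>150)
    w=np.zeros_like(m);b=(290,215,370,275) if n=="side" else (295,190,355,250);w[b[1]:b[3],b[0]:b[2]]=1
    q=np.argwhere(m&w)[:,::-1];print(n,len(q),q.mean(0),q.min(0),q.max(0))
delta((.445,.258,.4))
E
python3 i.py
```

```text
ring_top [[([333.5, 241.0], 0.91)], [([319.5, 213.2], 0.76)]]
flask [[([313.7, 383.2], 0.94), ([345.1, 340.9], 0.9), ([391.3, 353.7], 0.56)], [([240.9, 238.3], 0.8), ([208.0, 226.2], 0.72)]]
flask_bulb [[([398.0, 342.6], 0.96), ([314.6, 372.0], 0.92), ([340.3, 331.0], 0.73), ([218.6, 227.7], 0.31)], [([241.0, 235.8], 0.92), ([232.3, 267.4], 0.65), ([203.7, 224.8], 0.61)]]
side 678 [331.69469027 245.43215339] [315 233] [348 259]
top 396 [320.94191919 215.9040404 ] [307 202] [334 230]
delta [-0.044  1.154 -0.283] turn 0 clock 11.65 f [-0.6 -0.4  0.2] open 0.0307 gf 0.0 tcp [0.6748 0.2811 0.3434] [179.9  -0.  -82.1]
```

View pics/side5.png

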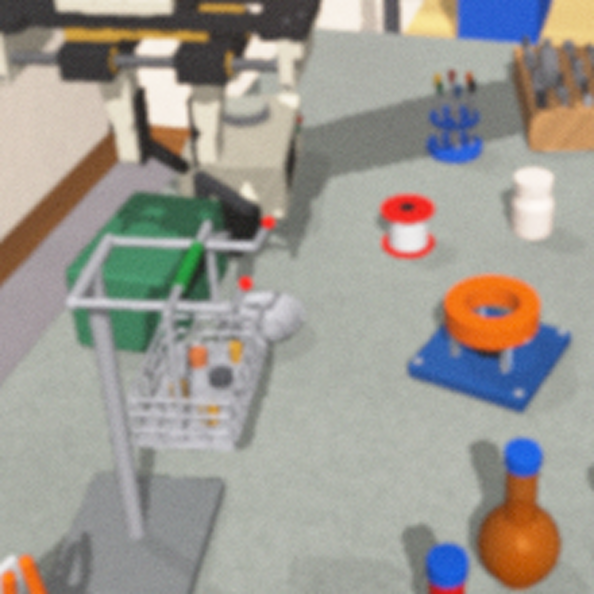

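The basket hangs on both prongs, let go. The side view shows the amber flask at about (343,330) and the empty ring at about (332,243).

```bash
cat >> h.py <<'E'
def ringfit(pics):
    a=np.linspace(0,2*np.pi,90);c=np.c_[.045*np.cos(a),.045*np.sin(a)]
    pts=np.vstack([np.c_[c,0*a],np.c_[c,0*a-.024]])
    def cen(q): 
        M=cv2.moments(cv2.convexHull(q.astype(np.float32)));return np.array([M["m10"],M["m01"]])/M["m00"]
    obs=[]
    for p,b in pics:
        h=cv2.cvtColor(p["color"],cv2.COLOR_RGB2HSV).astype(int);m=(abs(h[...,0]-9)<6)&(h[...,1]>180)&(h[...,2]>130)
        w=np.zeros_like(m);w[b[1]:b[3],b[0]:b[2]]=1;m=cv2.morphologyEx((m&w).astype(np.uint8),cv2.MORPH_OPEN,np.ones((2,2)));obs.append(cen(np.argwhere(m)[:,::-1]))
    f=lambda x:np.concatenate([cen(np.array([proj(p,(q[0]+x[0],q[1]+x[1],q[2]+.07)) for q in pts]))-o for (p,b),o in zip(pics,obs)])
    r=least_squares(f,[.514,-.004],diff_step=1e-3);return r.x,r.fun
E
cat > j.py <<'E'
from h import *
S=shots(); T=S["top"];D=S["side"];P=[D,T]
b1=(D,(290,215,370,275));b2=(T,(295,190,355,250))
print("ring both",*ringfit([b1,b2]),"side",ringfit([b1])[0],"top",ringfit([b2])[0])
print("spot",tri(P,[(333.5,241),(319.5,213.2)]))
s=[[(np.round(x[0],1),x[1]) for x in blobs(p,"blue",b,4)] for p,b in ((D,(330,285,358,312)),(T,(222,222,250,245)))];print(s)
s=[max(q,key=lambda z:z[1])[0] for q in s];print("stopper",tri(P,s),atz(D,s[0],.118),atz(T,s[1],.118))
delta((.445,.250,.3),-149)
E
python3 j.py
```

```text
ring both [ 5.06666687e-01 -1.49727933e-04] [-0.10719222 -1.31843608 -0.8985624   0.31194618] side [0.50547811 0.00545766] top [ 0.50767466 -0.0029269 ]
spot [0.51048698 0.00371532 0.07344862]
[[(array([343.3, 298.9]), np.int32(137))], [(array([232.5, 233.4]), np.int32(64))]]
stopper [0.44596139 0.25897788 0.11792077] [0.44464184 0.25919392 0.118     ] [0.44726073 0.25901046 0.118     ]
delta [-0.004  1.16   0.218] turn 0.1859 clock 11.75 f [0.9 0.2 0.4] open 0.0307 gf 0.0 tcp [0.6749 0.2811 0.3435] [179.9  -0.  -82.1]
```

Emit:
{"api": "carry_out", "payload": {"deltas": [[[0,0.1,0,0.01,-0.3],[0,0.3,0,0.03,-0.1],[0,0.53,0,0.053,0.1],[0,0.76,0,0.076,0.2],[0,0.97,0,0.1,0.2]]]}}

```text
clock: 12.25
tool_pos: [0.4811, 0.2538, 0.344]
orientation: [180.0, -0.0, -118.4]
force: [-0.2, -0.4, 1.3]
opening: 0.0518
gripper_force: 0.0
```

Emit:
{"api": "carry_out", "payload": {"deltas": [[[0,0,0,0.02,0.2],[0,0,0,0.043,0.2],[0,0,0,0.066,0.2],[0,0,0,0.086,0.2],[0,0,0,0.086,0.2]]]}}

```text
clock: 12.75
tool_pos: [0.4828, 0.2544, 0.3442]
orientation: [-180.0, -0.0, -149.1]
force: [0.5, 1.1, -0.6]
opening: 0.0524
gripper_force: 0.0
```

```bash
cat > k.py <<'E'
from h import *
delta((.446,.259,.17),-149)
w=ctrl.snapshot("wrist");save(w,"w1.png")
q=blobs(w,"blue",(0,0,640,400),40);
for x in q: print(np.round(x[0],1),x[1],np.round(atz(w,x[0],.118),4))
print(proj(w,(.446,.259,.118)))
E
python3 k.py
```

```text
delta [0.146 0.114 0.871] turn -0.0003 clock 12.75 f [ 0.5  1.1 -0.6] open 0.0524 gf 0.0 tcp [0.4828 0.2544 0.3442] [-180.    -0.  -149.1]
[192.2  96.9] 2662 [0.4785 0.064  0.118 ]
[395.3  83.7] 441 [0.3388 0.2682 0.118 ]
[156.7  93.1] 413 [0.4967 0.0252 0.118 ]
[342.6 154.8] 358 [0.4437 0.2586 0.118 ]
[399.6 218.8] 334 [0.4771 0.3701 0.118 ]
[341.97869379 156.51977154]
```

Emit:
{"api": "carry_out", "payload": {"deltas": [[[0.075,0.06,0.1,0,0.2],[0.15,0.117,0.3,0,0.2],[0.15,0.117,0.5,0,0.2],[0.15,0.117,0.65,0,0.2],[0.15,0.117,0.75,0,0.2]]]}}

```text
clock: 13.3
tool_pos: [0.4442, 0.2583, 0.192]
orientation: [-180.0, -0.1, -148.8]
force: [0.5, 1.0, 1.2]
opening: 0.0529
gripper_force: 0.0
```

Emit:
{"api": "carry_out", "payload": {"deltas": [[[0,0,0.1,0,0.2],[0,0,0.25,0,0.2],[0,0,0.4,0,0.2],[0,0,0.53,0,0.2],[0,0,0.6,0,0.2]]]}}

```text
clock: 13.8
tool_pos: [0.4443, 0.2581, 0.0721]
orientation: [-180.0, -0.2, -148.8]
force: [0.7, 0.5, 1.2]
opening: 0.0524
gripper_force: 0.0
```

```bash
python3 -c "
from h import *
delta((.445,.259,.068),-149)"
```

```text
delta [-0.005  0.002  0.02 ] turn 0.0006 clock 13.8 f [0.7 0.5 1.2] open 0.0524 gf 0.0 tcp [0.4443 0.2581 0.0721] [-180.    -0.2 -148.8]
```

Emit:
{"api": "carry_out", "payload": {"deltas": [[[0,0,0.018,0,-0.1],[0,0,0.018,0,-0.3],[0,0,0.018,0,-0.6],[0,0,0.018,0,-0.8],[0,0,0.018,0,-0.9]]]}}

```text
clock: 14.3
tool_pos: [0.4457, 0.2596, 0.0717]
orientation: [180.0, 0.1, -149.0]
force: [-0.3, 0.4, 2.6]
opening: 0.0268
gripper_force: 30.0
```

Emit:
{"api": "carry_out", "payload": {"deltas": [[[0,0,0,0,-1],[0,0,0,0,-1],[0,0,0,0,-1],[0,0,0,0,-1]]]}}

```text
clock: 14.7
tool_pos: [0.4458, 0.2596, 0.0717]
orientation: [180.0, 0.1, -149.0]
force: [-0.3, -1.0, 6.1]
opening: 0.0262
gripper_force: 30.0
```

Emit:
{"api": "carry_out", "payload": {"deltas": [[[0,0,-0.05,0,-1],[0,0,-0.15,0,-1],[0,0,-0.35,0,-1],[0,0,-0.55,0,-1],[0,0,-0.7,0,-1]]]}}

```text
clock: 15.2
tool_pos: [0.4452, 0.2591, 0.2137]
orientation: [180.0, 0.1, -149.0]
force: [1.0, 1.7, -2.2]
opening: 0.0266
gripper_force: 30.0
```

Emit:
{"api": "carry_out", "payload": {"deltas": [[[0,0,-0.07,0,-1],[0,0,-0.1,0,-1],[0,0,-0.1,0,-1]]]}}

```text
clock: 15.5
tool_pos: [0.445, 0.2591, 0.2313]
orientation: [180.0, 0.0, -149.0]
force: [0.5, 0.6, -1.4]
opening: 0.0261
gripper_force: 30.0
```

```bash
python3 -c "
from h import *
delta((.47,.06,.23),-149)"
```

```text
delta [ 0.406 -0.918  0.006] turn -0.0 clock 15.5 f [ 0.5  0.6 -1.4] open 0.0261 gf 30.0 tcp [0.445  0.2591 0.2313] [ 180.    0. -149.]
```

Emit:
{"api": "carry_out", "payload": {"deltas": [[[0.03,-0.07,0,0,-1],[0.1,-0.22,0,0,-1],[0.2,-0.44,0,0,-1],[0.29,-0.66,0,0,-1],[0.37,-0.83,0,0,-1]]]}}

```text
clock: 16.0
tool_pos: [0.4662, 0.0758, 0.2294]
orientation: [180.0, -0.2, -149.0]
force: [0.8, -0.2, -1.5]
opening: 0.0264
gripper_force: 30.0
```

Emit:
{"api": "carry_out", "payload": {"deltas": [[[0.03,-0.08,0,0,-1],[0.03,-0.08,0,0,-1],[0.03,-0.08,0,0,-1]]]}}

```text
clock: 16.3
tool_pos: [0.4697, 0.061, 0.2298]
orientation: [180.0, -0.1, -149.1]
force: [-0.3, 0.1, -0.5]
opening: 0.0267
gripper_force: 30.0
```

```bash
cat > l.py <<'E'
from h import *
S=shots();T=S["top"];D=S["side"];P=[D,T];w=ctrl.snapshot("wrist")
save(D,"a.png",(270,170,400,290),3);save(T,"b.png",(270,170,350,250),3);save(w,"c.png")
A,B,C=[cv2.imread("pics/%s.png"%k) for k in "abc"]
M=np.zeros((600,640,3),np.uint8);M[:400]=C
A=cv2.resize(A,(217,200));B=cv2.resize(B,(200,200));M[400:,:217]=A;M[400:,220:420]=B;cv2.imwrite("pics/m1.png",M)
o=ctrl.get_obs();X=o["tool_pos"];delta((.507,-.001,.2))
print("proj bulb if upright", [np.round(proj(p,X+[0,0,-.072+.032]),1) for p in (D,T,w)],"stopper",[np.round(proj(p,X+[0,0,-.072+.118]),1) for p in (D,T,w)])
for n,p in (("side",D),("top",T),("wrist",w)):
    for k in ("flask_bulb","ring_top"): print(n,k,[(np.round(d["centre"],1).tolist(),round(d["p"],2)) for d in ctrl.spot_point(p,k)][:4])
print(blobs(D,"blue",(320,180,400,260),20) and [ (np.round(x[0],1),x[1]) for x in blobs(D,"blue",(300,150,400,280),20)])
print("ring spot wrist at .07 / fits:");d=ctrl.spot_point(w,"ring_top")
if d: print(atz(w,d[0]["centre"],.07))
print(ringfit([(D,(290,215,370,275))]),ringfit([(T,(295,190,355,250))]))
E
python3 l.py
```

```text
delta [ 0.005 -0.367  0.151] turn 0 clock 16.45 f [ 0.7  0.5 -1. ] open 0.0264 gf 30.0 tcp [0.4701 0.0623 0.2303] [ 1.80e+02 -1.00e-01 -1.49e+02]
proj bulb if upright [array([345.5, 214.4]), array([297.3, 223.3]), array([324. , 227.2])] stopper [array([347. , 180.5]), array([294.8, 219.1]), array([323.6, 295. ])]
side flask_bulb [([347.1, 214.1], 0.97), ([393.3, 339.5], 0.93), ([313.1, 372.9], 0.64), ([345.4, 223.9], 0.58)]
side ring_top [([332.4, 241.7], 0.89)]
top flask_bulb [([231.6, 268.8], 0.84), ([300.5, 219.5], 0.5)]
top ring_top [([319.2, 212.4], 0.54)]
wrist flask_bulb [([528.8, 179.3], 0.94), ([325.2, 225.1], 0.92), ([514.3, 301.1], 0.9)]
wrist ring_top [([256.7, 192.0], 0.65)]
[(array([314. , 174.9]), np.int32(22)), (array([318. , 185.4]), np.int32(96)), (array([331.6, 266. ]), np.int32(761))]
ring spot wrist at .07 / fits:
[ 5.09945740e-01 -3.36012871e-05  7.00000000e-02]
(array([ 0.49948268, -0.03495716]), array([-1.01637795e-07, -2.05988670e-07])) (array([ 0.48619137, -0.01464556]), array([ 4.04177342e-07, -2.06815145e-07]))
```

View pics/m1.png

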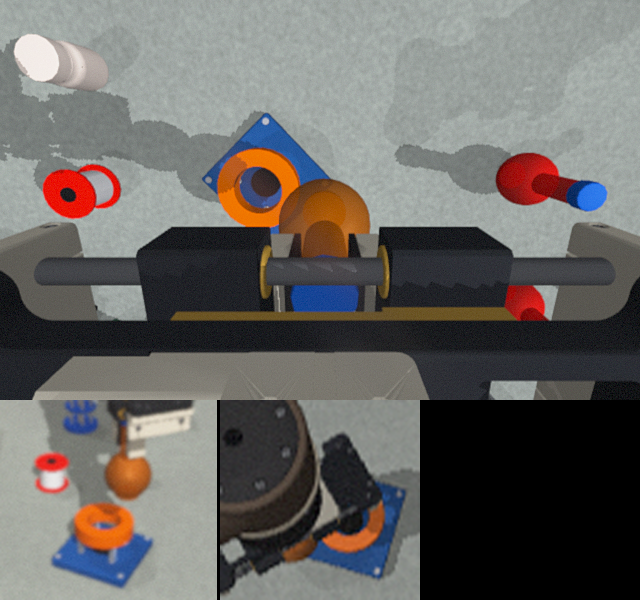

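The montage shows the flask upright in the fingers: ball at wrist (324,227) and ring at wrist (258,190), clear of it. I'll refine the ring from this wrist view.

```bash
cat > m.py <<'E'
from h import *
from scipy.optimize import minimize
w=ctrl.snapshot("wrist")
h=cv2.cvtColor(w["color"],cv2.COLOR_RGB2HSV).astype(int)
print(h[185,225],h[160,258],h[230,300],h[200,340])
box=np.zeros((400,640),bool);box[125:240,195:278]=1
o=((abs(h[...,0]-10)<7)&(h[...,1]>150)&(h[...,2]>110)&box).astype(np.uint8)
a=np.linspace(0,2*np.pi,120)
def ren(x):
    X=lambda r,z:np.array([proj(w,(x[0]+r*np.cos(t),x[1]+r*np.sin(t),z)) for t in a])
    k=8;up=lambda q:np.round(q*k).astype(np.int32).reshape(-1,1,2);big=np.zeros((400,640),np.float32)
    m=np.zeros((240*4,320*4),np.uint8);f=lambda q:np.round(q*4).astype(np.int32).reshape(-1,1,2)
    cv2.fillConvexPoly(m,cv2.convexHull(f(np.vstack([X(.045,.07),X(.045,.046)]))),1)
    hole=np.zeros_like(m);h2=np.zeros_like(m);cv2.fillConvexPoly(hole,f(X(.026,.07)),1);cv2.fillConvexPoly(h2,f(X(.026,.046)),1)
    m[(hole&h2)>0]=0
    s=cv2.resize(m.astype(np.float32),(320,240),interpolation=cv2.INTER_AREA);big[:240,:320]=s;return big
c=lambda x:np.abs(ren(x)-o)[box].sum()
r=min((minimize(c,s,method="Nelder-Mead",options=dict(initial_simplex=[s,[s[0]+.006,s[1]],[s[0],s[1]+.006]],xatol=2e-4)) for s in ([.51,0],[.506,.003])),key=lambda r:r.fun)
print(r.x,r.fun,o.sum())
d=ctrl.spot_point(w,"ring_top");print([(q["p"],atz(w,q["centre"],.07)) for q in d])
delta((r.x[0],r.x[1],.15))
E
python3 m.py
```

```text
[ 14 255 191] [ 15 255 238] [ 12 175 143] [ 16 255 155]
[0.50758082 0.00096117] 218.9375 2710
[(0.96, array([ 0.51088113, -0.00305692,  0.07      ]))]
delta [-0.002 -0.358  0.404] turn 0 clock 16.9 f [ 0.2  0.7 -0.8] open 0.0269 gf 30.0 tcp [0.4703 0.0621 0.2308] [ 180.    0. -149.]
```

Emit:
{"api": "carry_out", "payload": {"deltas": [[[0,-0.05,0,0,-1],[0,-0.16,0,0,-1],[0,-0.28,0.05,0,-1],[0,-0.363,0.15,0,-1],[0,-0.363,0.27,0,-1]]]}}

```text
clock: 17.4
tool_pos: [0.5093, -0.002, 0.1766]
orientation: [-180.0, 0.1, -149.1]
force: [0.3, -0.3, -1.2]
opening: 0.0264
gripper_force: 30.0
```

Emit:
{"api": "carry_out", "payload": {"deltas": [[[0,0,0.06,0,-1],[0,0,0.1,0,-1],[0,0,0.1,0,-1],[0,0,0.1,0,-1]]]}}

```text
clock: 17.8
tool_pos: [0.5082, -0.0, 0.1575]
orientation: [-180.0, 0.1, -149.0]
force: [0.2, -0.3, -0.8]
opening: 0.0264
gripper_force: 30.0
```

```bash
cat > n.py <<'E'
from h import *
delta((.508,0,.132),-149)
S=shots();T=S["top"];D=S["side"];X=ctrl.get_obs()["tool_pos"]
print("side bulb expected",proj(D,X+[0,0,-.04]),"ring exp",proj(D,(.508,0,.07)))
for k in ("flask_bulb","ring_top"): print(k,[(np.round(d["centre"],1).tolist(),round(d["p"],2)) for d in ctrl.spot_point(D,k)][:4])
save(D,"s6.png",(290,170,380,290),5)
E
python3 n.py
```

```text
delta [0.001 0.001 0.128] turn 0.0001 clock 17.8 f [ 0.2 -0.3 -0.8] open 0.0264 gf 30.0 tcp [ 0.5082 -0.      0.1575] [-1.80e+02  1.00e-01 -1.49e+02]
side bulb expected [332.47440013 224.9585185 ] ring exp [332.18884659 240.85748748]
flask_bulb [([330.0, 223.7], 0.83), ([315.9, 372.8], 0.7), ([396.4, 343.4], 0.66)]
ring_top [([333.3, 239.4], 0.77)]
```

View pics/s6.png

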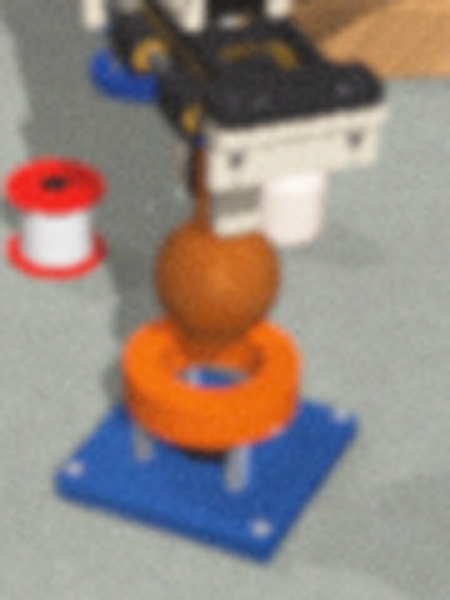

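The ball at (333.6,226) is above the ring at (332.5,243), centred to within about 2 mm. I'll lower it with a small shift to +x.

Emit:
{"api": "carry_out", "payload": {"deltas": [[[-0.004,-0.003,0.03,0,-1],[-0.004,-0.003,0.06,0,-1],[-0.004,-0.003,0.09,0,-1],[-0.004,-0.003,0.12,0,-1],[-0.004,-0.003,0.135,0,-1]]]}}

```text
clock: 18.5
tool_pos: [0.5085, -0.0005, 0.1289]
orientation: [180.0, -0.0, -149.0]
force: [-0.2, 0.8, 2.2]
opening: 0.0265
gripper_force: 30.0
```

Emit:
{"api": "carry_out", "payload": {"deltas": [[[0,0,0.005,0,-1],[0,0,0.01,0,-1],[0,0,0.01,0,-1],[0,0,0.01,0,-1]]]}}

```text
clock: 18.9
tool_pos: [0.5091, -0.0003, 0.1282]
orientation: [-180.0, 0.1, -149.0]
force: [-0.5, 1.8, 3.4]
opening: 0.0264
gripper_force: 30.0
```

```bash
python3 -c "
from h import *
delta((.509,0,.109),-149);print(ctrl.get_obs()['moment'])"
```

```text
delta [-0.     0.001  0.096] turn 0.0 clock 18.9 f [-0.5  1.8  3.4] open 0.0264 gf 30.0 tcp [ 5.091e-01 -3.000e-04  1.282e-01] [-1.80e+02  1.00e-01 -1.49e+02]
[5.44592121e-01 1.57512560e-01 4.10539061e-04]
```

Emit:
{"api": "carry_out", "payload": {"deltas": [[[0,0,0.02,0,-1],[0,0,0.04,0,-1],[0,0,0.06,0,-1],[0,0,0.08,0,-1],[0,0,0.09,0,-1]]]}}

```text
clock: 19.4
tool_pos: [0.5094, -0.0002, 0.11]
orientation: [-180.0, 0.1, -149.0]
force: [-1.0, 2.8, 9.7]
opening: 0.0266
gripper_force: 30.0
```

Emit:
{"api": "carry_out", "payload": {"deltas": [[[0,0,0.005,0,-1],[0,0,0.005,0,-1],[0,0,0.005,0,-1]]]}}

```text
clock: 19.7
tool_pos: [0.5096, -0.0001, 0.1094]
orientation: [-180.0, 0.1, -149.0]
force: [-0.7, 2.4, 8.9]
opening: 0.0263
gripper_force: 30.0
```

```bash
cat > q.py <<'E'
from h import *
delta((.509,0,.109),-149);print(ctrl.get_obs()['moment'])
S=shots();T=S["top"];D=S["side"];X=ctrl.get_obs()["tool_pos"]
print("side bulb exp",proj(D,X+[0,0,-.04]),"ring at 20mm",proj(D,(.509,0,.05)))
for k in ("flask_bulb","ring_top"): print(k,[(np.round(d["centre"],1).tolist(),round(d["p"],2)) for d in ctrl.spot_point(D,k)][:4])
h=cv2.cvtColor(D["color"],cv2.COLOR_RGB2HSV).astype(int);m=(abs(h[...,0]-10)<7)&(h[...,1]>150)&(h[...,2]>150);m[:,:290]=0;m[:,370:]=0;m[:225]=0;m[275:]=0
q=np.argwhere(m)[:,::-1];print("orange",q.min(0),q.max(0),"bottom exp",proj(D,(.509,.045,.026)),proj(D,(.509,.045,.046)))
E
python3 q.py
```

```text
delta [0.002 0.002 0.002] turn 0.0001 clock 19.7 f [-0.7  2.4  8.9] open 0.0263 gf 30.0 tcp [ 5.096e-01 -1.000e-04  1.094e-01] [-1.80e+02  1.00e-01 -1.49e+02]
[1.09487399 0.42429431 0.00266793]
side bulb exp [331.56110649 240.93263292] ring at 20mm [331.62744157 247.26496217]
flask_bulb [([394.5, 343.6], 0.88), ([330.5, 239.8], 0.75), ([313.8, 372.2], 0.74), ([212.5, 232.8], 0.64)]
ring_top [([332.0, 247.0], 0.78)]
orange [315 232] [348 264] bottom exp [328.47964596 265.4798706 ] [328.62652098 259.03715631]
```

Emit:
{"api": "carry_out", "payload": {"deltas": [[[-0.004,0.006,0.008,0,-1],[-0.004,0.006,0.015,0,-1],[-0.004,0.006,0.015,0,-1],[-0.004,0.006,0.015,0,-1],[-0.004,0.006,0.015,0,-1]]]}}

```text
clock: 20.4
tool_pos: [0.5104, 0.0011, 0.1074]
orientation: [-179.9, 0.2, -148.9]
force: [-0.9, 1.3, 15.7]
opening: 0.0265
gripper_force: 30.0
```

Emit:
{"api": "carry_out", "payload": {"deltas": [[[0,0,0.002,0,-1],[0,0,0.002,0,-1],[0,0,0.002,0,-1],[0,0,0.002,0,-1],[0,0,0.002,0,-1]]]}}

```text
clock: 20.9
tool_pos: [0.5107, 0.0011, 0.1073]
orientation: [-179.9, 0.2, -148.9]
force: [-2.1, 1.5, 18.1]
opening: 0.0265
gripper_force: 30.0
```

```bash
cat > r.py <<'E'
from h import *
exec(open("q.py").read().split("\n",1)[1])
P=[D,T]
q=[ctrl.spot_point(p,"basket_handle") for p in P];print([[(np.round(d["centre"],1).tolist(),round(d["p"],2)) for d in x] for x in q])
print("handle exp",[proj(p,(.675,.281,.266)) for p in P]);delta((.51,0,.109))
o=ctrl.get_obs();print(abs(o["qvel"]).max())
E
python3 r.py
```

```text
delta [ 0.01  -0.001 -0.008] turn 0.0002 clock 20.9 f [-2.1  1.5 18.1] open 0.0265 gf 30.0 tcp [0.5107 0.0011 0.1073] [-179.9    0.2 -148.9]
[0.37266773 0.73938899 0.01648674]
side bulb exp [331.05020831 241.87017083] ring at 20mm [331.62744157 247.26496217]
flask_bulb [([315.6, 373.6], 0.95), ([333.2, 241.4], 0.69), ([392.3, 342.0], 0.66)]
ring_top [([330.5, 247.2], 0.92)]
orange [315 233] [348 265] bottom exp [328.47964596 265.4798706 ] [328.62652098 259.03715631]
[[([220.3, 230.2], 0.64)], [([214.3, 143.8], 0.74)]]
handle exp [array([219.53803859, 228.41154186]), array([216.13106256, 143.52725584])]
delta [ 0.006 -0.003 -0.008] turn 0 clock 21.2 f [-1.5  1.2 17.9] open 0.0263 gf 30.0 tcp [0.5107 0.0012 0.1073] [-179.9    0.2 -148.9]
0.12324393717252662
```

```bash
python3 -c "
from plant import ctrl
print(ctrl.close_job())"
```

```text
the job is handed in; nothing more can be done
None
```

The basket hangs on both prongs, let go. The amber flask sits upright in the ring, held at the lower stop with about 18 N at the wrist. I handed the job in at about 21 s; no verdict came back.

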